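# Put the line filter on bypass

## Task

The filter in the copper pipework on the board is to be changed while the line stays in use, so put it on bypass. First swing the lever of the bypass valve (the valve in the plain pipe opposite the filter) fully open, in line with its pipe; only then swing the levers of the two valves at the ends of the filter fully shut, square across their pipes, in either order. Push each lever round to its stop with a fingertip or the outside of the fingers, take hold of nothing, and leave the loose things lying on and round the board where they are.

Things in the scene. Friction and masses are not known exactly. Their poses are not given: they have to be found in the camera images.
- rig: plywood board fixed flat on the bench, 18 mm thick; origin on the bench surface; the wood spans x -150..150, y -127..103 mm. On it a square loop of 22 mm copper pipe: legs along y at x = -105 mm (near) and +105 mm (far), each with a valve at y = 0; the bypass pipe along x at y = 70 mm with a valve at x = 0; the filter run along x at y = -95 mm. Pipe tops 62 mm above the bench, valve bodies 64 mm
- filter (a point): centre of the filter, a grey cylinder 49 mm in diameter and 120 mm long, lying along the board's x; its centre is 48 mm, its top 74 mm above the bench
- bypass_valve_lever (a joint): lever of the brass ball valve in the bypass pipe (its pivot at x = 0, y = 70 mm of the board). 0 = fully open: lever in line with the pipe, pointing along the board's -x; 1.571 = fully shut: lever across the pipe, pointing along the board's -y. Grows counterclockwise seen from above; stops at both ends, stays where left, needs about 0.15 N m (2 N at 70 mm). Starts nearly or wholly shut
- near_valve_lever (a joint): lever of the brass ball valve in the near leg (pivot at x = -105 mm, y = 0 of the board). 0 = fully open: lever in line with the pipe, pointing along the board's -y; 1.571 = fully shut: lever across the pipe, pointing along the board's +x. Grows counterclockwise seen from above; same stops and friction. Starts nearly or wholly open
- far_valve_lever (a joint): lever of the brass ball valve in the far leg (pivot at x = +105 mm, y = 0 of the board). 0 = fully open: lever in line with the pipe, pointing along the board's +y; 1.571 = fully shut: lever across the pipe, pointing along the board's -x. Grows counterclockwise seen from above; same stops and friction. Starts nearly or wholly open
- bypass_valve_pivot (a point): on the turning axis of the bypass valve's lever, 82 mm above the bench. All three levers are alike: a red flat arm reaching 90 mm out from the axis, 15 to 18 mm wide; its blade, 3 mm thick, lies 80 to 84 mm above the bench, lower (from 73 mm) only within 40 mm of the axis, so there is free height over the pipes for a fingertip beside it
- bypass_valve_push (a point): point on the middle line of the bypass valve's lever, 70 mm out from the pivot, 82 mm above the bench; it moves with the lever and its own -y axis points from the pivot to the lever's end
- near_valve_pivot (a point): on the turning axis of the near valve's lever, as above
- near_valve_push (a point): point on the middle line of the near valve's lever, 70 mm out from the pivot, as above
- far_valve_pivot (a point): on the turning axis of the far valve's lever, as above
- far_valve_push (a point): point on the middle line of the far valve's lever, 70 mm out from the pivot, as above
- copper_elbow: loose copper pipe elbow, 51 x 51 x 22 mm, lying on the board inside the pipe loop (its top 40 mm above the bench); bystander, origin at the centre of its underside
- marker: loose marker pen, 134 mm long and 18 mm thick, lying on the bench left of the board; bystander, origin under its middle
- tape_blue: loose roll of tape, 62 mm across and 19 mm high, on the bench left of the board; bystander, origin under its middle
- spanner_13: loose spanner, 190 x 28 x 8 mm, on the bench, off to the right of the board; bystander, origin under its middle
- torch: loose black torch, 126 mm long and 38 mm thick, on the bench, off to the right of the board; bystander, origin under its middle

How it is judged:
By the outcome, as a careful person would: the job done as asked, in the order asked, and still so for the second after the job is handed in, with the robot touching nothing.
It also fails if it takes over 61 s, if anything falls off the work surface, if the arm or the gripper's body presses on something with over 40 N, if the wrist force passes 120 N, or if a joint passes its speed limit or range.

## Robot

A 6-joint arm with a two-finger parallel gripper is mounted at the origin on a cart in front of the work surface, level with it; the furniture and walls round the work are solid. World frame = base frame: x ahead of the robot, y to its left, z up, the work surface at z = 0. Lengths are in m, angles in rad, forces in N, time in s.
With the tool pointing down it reaches from about 0.25 to 0.8 m from the base axis. Payload 3.9 kg.
Tool frame: the origin (TCP) lies where the fingers leave the gripper's body, on its centre line; the fingertips stand 73 mm ahead of it and the grasp point (between the pads) lies 54 mm ahead of it (r.tips_ahead is the distance from the TCP to the fingertips, in m); z points along the fingers, y is the line along which they close (so a half turn about z gives the same grasp; the last joint's range is limited). The gripper opens to 85 mm and grips with 20 to 120 N. Pads are 22 mm wide; open, the fingers measure 114 mm over their backs; the gripper's body (76 mm by 85 mm) begins 54 mm behind the grasp point. The pads swing forward as they close: fully open they stand 13 mm farther back than shut.
Start: joints at [-1.213, 0.26, -0.138, 1.173, 0, 1.571], TCP at [0.184, -0.492, 0.304] pointing down, gripper open.
Joint ranges: [-2.78, 2.78], [-0.83, 1.72], [-1.28, 1.37], [-1.9, 2.12], [-1.57, 1.48], [-3.14, 3.14]. Speed limits (rad/s): [2.57, 2.57, 3.14, 3.14, 3.14, 3.14].

## Interface

Orientations are given as a rotation vector (axis times angle).
In Python, from station import telemetry, eyes, order, r gives the robot as it stands.
- The arm moves only by the tool send_rows, never from a script. Its argument "moves" is a list of rows, each a list of 5 numbers: the closure, from 0 (fully open) to 1 (shut), then the shift along the tool's x, y, z in m, then the turn about the tool's z in rad. In form: [[grip, x, y, z, roll], ...]. A call has exactly 8 rows; each row is the pose to reach, as a shift and turn from the pose commanded when the call began, along the tool's axes at that moment; what a row does not reach only later rows make up. A row lasts 1/8 s, in which the tool goes at most 62.5 mm and 10.7 degrees, less where a joint would pass 70% of its speed; a pose out of reach is approached as far as the arm can. A call with a gripper value outside its range is refused whole. The fingers move at their own pace and stop on an object; the grip force is fixed at half the most. Time passes only in rows, so rows that repeat a pose let the fingers close, or fill a call up. It gives the time, the measured TCP pose, the force, the opening and the grip force at its end, in the units of the state.
- telemetry.read_state(): the state, without advancing time (a new reading comes with each control period).
- eyes.get_image(name): name is "scene" or "top" or "wrist"; returns the picture (480x640x3 uint8, red, green, blue); there is no depth.
- eyes.calibration(name): a dict with "fx", "fy", "cx", "cy" (pixels), "D" ([k1, k2, p1, p2, k3] as OpenCV has them; the pictures are not rectified), "world_from_camera" (4x4, takes a point from camera to world coordinates). Camera axes: x right, y down, z forward; pixel columns grow to the right and rows downward; lengths in m; the calibration is good to about 2 mm. A picture is of the moment at which its call begins: read the wrist's pose just before it. calibration takes no time and is no camera call; for the wrist camera it gives the pose at the moment of the call.
- order.hand_in(): hands the job in; it is judged then, once.
Trained networks look in the newest picture that a camera, given by its name, has taken for a name from the list of things; names that differ only in an ending like _2 or _b are one class to them, and where a whole thing is asked for, a point or a joint stands for the part that bears it (a point fixed in the world has none). Each returns a list of dicts, best first, with "p" (0 to 1); they miss things now and then, are a little off and sometimes report something else, mostly with a low value. They report only what shows in the picture. A call takes as long as a camera call.
- eyes.cut_out(camera, label): "region" (480x640 bool, what is visible of it) and "centre" ([column, row] in pixels, amid what is visible of it).
- eyes.mark_of(camera, label): "centre" ([column, row] in pixels: a listed point, or the origin of a listed thing).
The state is a dict: "clock": time; "joints": joint angles; "qd": joint speeds; "joint_torque": joint torques, N m; "position": TCP position; "ee_rot": TCP orientation; "wrist_force": force on the tool from outside, world axes, zero at the start; "ft_torque": the same for the moment, N m; "opening": opening from 0.0 (shut) to 1.0 (fully open); "grip_force": force on a finger pad.
Only numpy, scipy, OpenCV 4.12 (cv2) and the standard library are available. Lean on these libraries where they do the work, as an engineer would, in place of code of your own. Each camera call takes 0.05 s, during which the arm holds its last target. There are 200 camera calls.

## Working session

There is one attempt and no reset: what is moved stays moved. The work goes in short steps, Python scripts to look and compute and a tool call to move; the robot and the scene stay as the last step left them, time stands still between calls to the robot, and variables do not carry over. Pictures are saved under pics/ and viewed, at most 10 in all, crops included, and the job is handed in when it is done.

Besides the shell and the picture viewer there is one more tool, called after "Emit:" as name([rows], argument=value, ...), one row to a line, values as JSON. send_rows: Moves the arm, as the interface text tells. Its arguments: {"type":"object","properties":{"moves":{"type":"array"}},"required":["moves"]}

```bash
mkdir -p pics
cat > h.py <<'E'
import numpy as np, cv2
from station import telemetry, eyes, order, r
def ray(cam,px,z):
    c=eyes.calibration(cam);K=np.array([[c['fx'],0,c['cx']],[0,c['fy'],c['cy']],[0,0,1]])
    u=cv2.undistortPoints(np.array([[px]],float),K,np.array(c['D'],float))[0,0]
    T=np.array(c['world_from_camera']);d=T[:3,:3]@[u[0],u[1],1];o=T[:3,3]
    return o+d*(z-o[2])/d[2]
E
python3 - <<'E'
from h import *
s=telemetry.read_state();print(s)
for cam in ['top','scene']:
    im=eyes.get_image(cam);cv2.imwrite(f'pics/{cam}0.png',im[:,:,::-1])
    for n,z in [(a+b,.082) for a in('bypass_valve_','near_valve_','far_valve_') for b in('pivot','push')]+[('filter',.048),('copper_elbow',.018),('rig',0)]:
        m=eyes.mark_of(cam,n)
        for q in m[:3]: print(cam,n,round(q['p'],2),np.round(q['centre']),np.round(ray(cam,q['centre'],z),4))
E
```

```text
{'clock': 0.0, 'joints': array([-1.21299381e+00,  2.60673381e-01, -1.39381885e-01,  1.17272152e+00,
       -4.91631862e-06,  1.57081011e+00]), 'qd': array([ 0.00138938,  0.00028167,  0.00032376,  0.00129557, -0.00011025,
        0.00058904]), 'joint_torque': array([-2.27968885e-03, -4.05669522e+01,  2.53925639e+01,  1.88262365e-02,
       -2.62628273e-04, -5.20000256e-07]), 'position': array([ 0.18366899, -0.49123349,  0.30306551]), 'ee_rot': array([-3.08953914e+00, -5.58673700e-01,  5.60852954e-04]), 'wrist_force': array([-0.03213011,  0.10330517,  0.61493119]), 'ft_torque': array([-0.03942043,  0.02580506,  0.00572235]), 'grip_force': 0.0, 'opening': 1.0015248191686843}
top bypass_valve_pivot 0.83 [322. 192.] [ 0.6009 -0.2705  0.082 ]
top bypass_valve_push 0.54 [332. 223.] [ 0.5337 -0.2937  0.082 ]
top near_valve_pivot 0.74 [283. 228.] [ 0.5196 -0.1858  0.082 ]
top near_valve_push 0.58 [293. 260.] [ 0.4495 -0.2088  0.082 ]
top far_valve_pivot 0.63 [378. 212.] [ 0.5601 -0.3934  0.082 ]
top far_valve_push 0.64 [362. 183.] [ 0.6226 -0.3578  0.082 ]
top filter 0.79 [342. 265.] [ 0.4402 -0.319   0.048 ]
top filter 0.58 [343. 218.] [ 0.5486 -0.3188  0.048 ]
top copper_elbow 0.6 [283. 228.] [ 0.5242 -0.1803  0.018 ]
top copper_elbow 0.56 [345. 217.] [ 0.5529 -0.3241  0.018 ]
top copper_elbow 0.49 [330. 224.] [ 0.5357 -0.2902  0.018 ]
top rig 0.94 [331. 226.] [ 0.5324 -0.2932  0.    ]
top rig 0.26 [324. 191.] [ 0.6147 -0.2763  0.    ]
scene bypass_valve_push 0.4 [333. 246.] [ 0.5325 -0.2931  0.082 ]
scene near_valve_pivot 0.47 [289. 236.] [ 0.5287 -0.1867  0.082 ]
scene near_valve_push 0.68 [275. 251.] [ 0.4547 -0.2009  0.082 ]
scene far_valve_pivot 0.5 [380. 252.] [ 0.554  -0.3882  0.082 ]
scene filter 0.86 [317. 280.] [ 0.4462 -0.3028  0.048 ]
scene copper_elbow 0.57 [348. 271.] [ 0.5529 -0.3202  0.018 ]
scene rig 0.93 [330. 279.] [ 0.5307 -0.2881  0.    ]
```

```bash
python3 -c "
import cv2
a=cv2.imread('pics/top0.png')[130:310,220:460];cv2.imwrite('pics/topc.png',cv2.resize(a,(800,600),interpolation=cv2.INTER_CUBIC))
a=cv2.imread('pics/scene0.png');cv2.imwrite('pics/scenec.png',cv2.resize(a[160:340,210:450],(800,600),interpolation=cv2.INTER_CUBIC))"
```

```text
(no output)
```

View pics/topc.png

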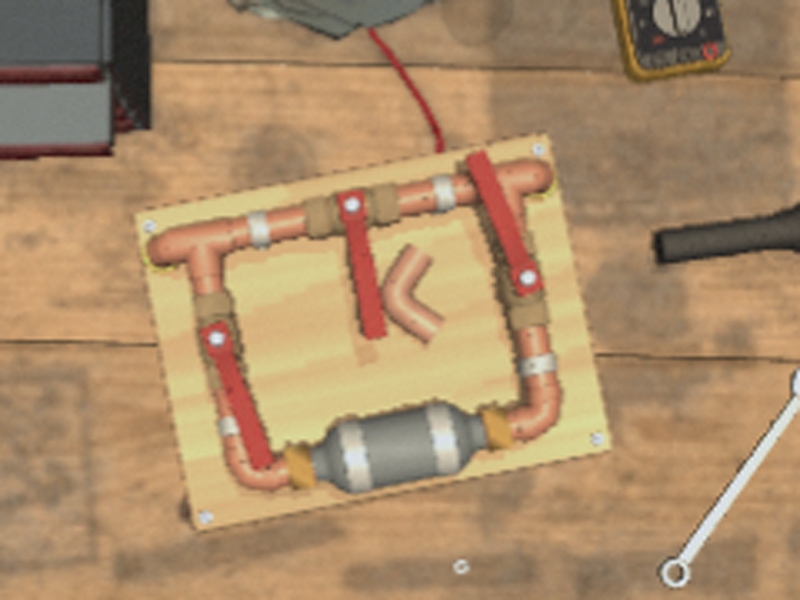

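View pics/scene0.png

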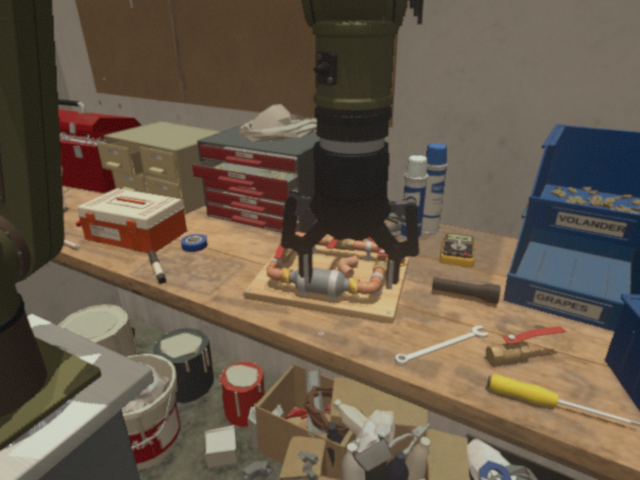

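```bash
cat >> h.py <<'E'
def fit(B,W):
    B=np.array(B,float);W=np.array(W,float);b=B-B.mean(0);w=W-W.mean(0)
    a=np.arctan2((b[:,0]*w[:,1]-b[:,1]*w[:,0]).sum(),(b*w).sum())
    R=np.array([[np.cos(a),-np.sin(a)],[np.sin(a),np.cos(a)]]);t=W.mean(0)-R@B.mean(0)
    return a,R,t,W-(B@R.T+t)
PIV=dict(bypass=(0,.07),near=(-.105,0),far=(.105,0)); ZERO=dict(bypass=np.pi,near=-np.pi/2,far=np.pi/2)
E
python3 - <<'E'
from h import *
P=dict(bypass=(325.3,191.2),near=(284.8,231.7),far=(378.4,213.4));E=dict(bypass=(332.2,231.4),near=(298.6,270.4),far=(362.8,176.5))
co={(-.15,.103):(136,214,.018),(.15,.103):(548,134,.018),(.15,-.127):(609,448,.018),(-.15,-.127):(199,531,.018)}
B=list(PIV.values());W=[ray('top',P[k],.084)[:2] for k in PIV]
print(fit(B,W))
Bc=list(co);Wc=[ray('top',(220+u*.3,130+v*.3),z)[:2] for u,v,z in co.values()]
print(fit(Bc,Wc)); a,R,t,res=fit(B+Bc,W+Wc);print(a,t,res)
for k in P:
    d=R.T@(ray('top',E[k],.084)-ray('top',P[k],.084))[:2]; print(k,np.linalg.norm(d),(np.arctan2(d[1],d[0])-ZERO[k])%(2*np.pi))
E
```

```text
(np.float64(-1.357836046993058), array([[ 0.21135423,  0.97740953],
       [-0.97740953,  0.21135423]]), array([ 0.53447172, -0.29167098]), array([[ 2.70903174e-04,  2.81567739e-04],
       [-1.66169511e-05, -3.46599256e-04],
       [-2.54286223e-04,  6.50315170e-05]]))
(np.float64(-1.3573497604368747), array([[ 0.2118295 ,  0.97730664],
       [-0.97730664,  0.2118295 ]]), array([ 0.5348008 , -0.29253421]), array([[-0.00130203, -0.00262927],
       [-0.00254441,  0.00129113],
       [ 0.00170911,  0.00434688],
       [ 0.00213734, -0.00300875]]))
-1.3570972904070986 [ 0.53466097 -0.29216978] [[ 9.26103181e-05  7.29826275e-04]
 [-1.30047180e-04  1.68622611e-04]
 [-5.19338550e-04  5.47408119e-04]
 [-1.11967356e-03 -3.01107710e-03]
 [-2.43607510e-03  8.93268083e-04]
 [ 1.80513671e-03  4.00576186e-03]
 [ 2.30738735e-03 -3.33380985e-03]]
bypass 0.08985982132780283 1.5442055978867346
near 0.08999427070735971 0.14922918004060604
far 0.08840614579627548 0.19955617494340538
```

Emit:
send_rows([
  [1,0.03,0,0,0.07],
  [1,0.06,0,0,0.144],
  [1,0.1,0,0,0.144],
  [1,0.1,0,0,0.144],
  [1,0.1,0,0,0.144],
  [1,0.1,0,0,0.144],
  [1,0.1,0,0,0.144],
  [1,0.1,0,0,0.144],
])

```text
clock: 2.0
position: [0.277, -0.457, 0.304]
ee_rot: [3.124, 0.334, -0.0]
wrist_force: [-0.3, -0.6, -0.2]
opening: 0.003
grip_force: 0.0
```

```bash
cat >> h.py <<'E'
A=-1.3575;T0=np.array([.5345,-.2919]);RB=np.array([[np.cos(A),-np.sin(A)],[np.sin(A),np.cos(A)]])
from scipy.spatial.transform import Rotation as Ro
def where():
    s=telemetry.read_state();M=Ro.from_rotvec(s['ee_rot']).as_matrix()
    b=RB.T@(s['position'][:2]-T0)
    print('t',round(s['clock'],2),'board mm',np.round(b*1e3,1),'tipz',np.round((s['position'][2]+M[2,2]*r.tips_ahead)*1e3,1),'yaw-err',round(np.arctan2(M[1,0],M[0,0])-A-np.pi/2,4),'tilt',round(M[2,2],4),'F',np.round(s['wrist_force'],1),'tz',np.round(s['ft_torque'],2),'open',round(s['opening'],2))
    return b
def levers(cam='top'):
    im=eyes.get_image(cam)
    for k in PIV:
        for q in eyes.mark_of(cam,k+'_valve_push')[:2]:
            d=RB.T@(ray(cam,q['centre'],.082)[:2]-T0)-PIV[k];print(k,round(q['p'],2),'r',round(np.linalg.norm(d),3),'ang',round((np.arctan2(d[1],d[0])-ZERO[k]+.5)%(2*np.pi)-.5,3))
    return im
E
python3 - <<'E'
from h import *
print(r.tips_ahead);where();im=eyes.get_image('wrist');cv2.imwrite('pics/w1.png',im[:,:,::-1])
for k in PIV:
    for s in('pivot','push'):
        for q in eyes.mark_of('wrist',f'{k}_valve_{s}')[:1]:print(k,s,q['p'],np.round(q['centre']),np.round(RB.T@(ray('wrist',q['centre'],.082)[:2]-T0)*1e3,1))
E
```

```text
0.0726
t 2.0 board mm [ 106.8 -286.6] tipz 231.4 yaw-err -0.0004 tilt -1.0 F [-0.3 -0.6 -0.2] tz [ 0.01 -0.02  0.07] open 0.0
```

View pics/w1.png

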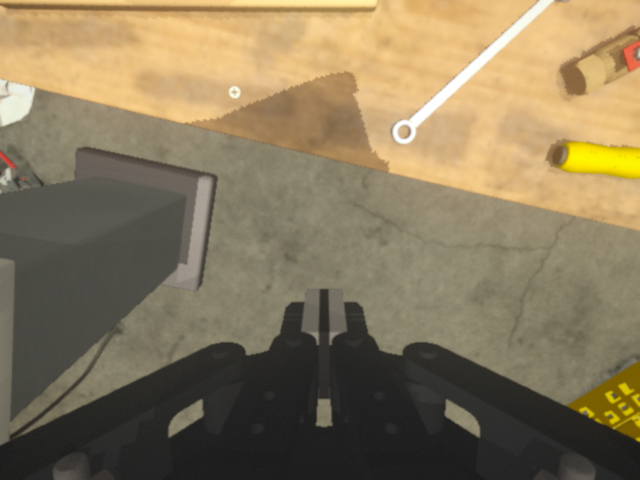

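Emit:
send_rows([
  [1,0.04,-0.008,0,0],
  [1,0.08,-0.017,0,0],
  [1,0.12,-0.025,0,0],
  [1,0.16,-0.033,0,0],
  [1,0.2,-0.042,0,0],
  [1,0.25,-0.052,0,0],
  [1,0.297,-0.062,0,0],
  [1,0.297,-0.062,0,0],
])

```text
clock: 3.35
position: [0.5576, -0.3314, 0.3031]
ee_rot: [-3.123, -0.342, -0.001]
wrist_force: [-0.9, -0.2, 0.9]
opening: -0.003
grip_force: 0.0
```

Run:
```python
from h import *
where();im=eyes.get_image('wrist');cv2.imwrite('pics/w2.png',im[:,:,::-1])
for k in PIV:
    for s in('pivot','push'):
        for q in eyes.mark_of('wrist',f'{k}_valve_{s}')[:1]:print(k,s,round(q['p'],2),np.round(q['centre']),np.round(RB.T@(ray('wrist',q['centre'],.082)[:2]-T0)*1e3,1))
```

```text
t 3.35 board mm [43.4 14.2] tipz 230.5 yaw-err 0.0049 tilt -1.0 F [-0.9 -0.2  0.9] tz [-0.02  0.02  0.  ] open -0.0
bypass push 0.81 [264. 243.] [ 0.8 -2. ]
near push 0.8 [148. 326.] [-93.2 -70.2]
far pivot 0.94 [403. 243.] [104.9  -2.7]
far push 0.96 [390. 148.] [92.4 66.4]
```

View pics/w2.png

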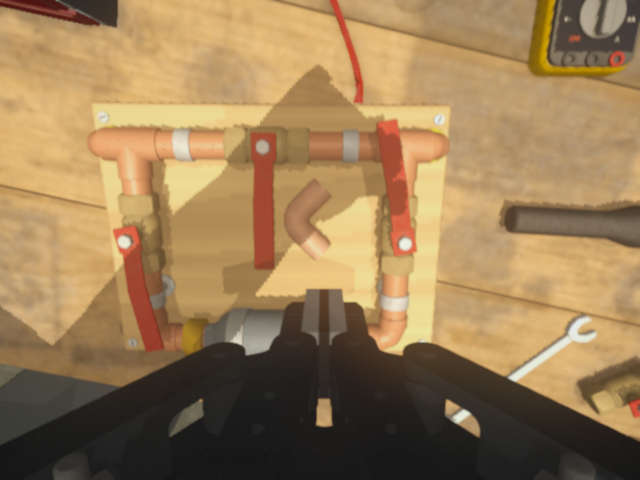

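Emit:
send_rows([
  [1,0,0,0.03,0],
  [1,0,0,0.06,0],
  [1,0,0,0.09,0],
  [1,0,0,0.12,0],
  [1,0,0,0.145,0],
  [1,0,0,0.158,0],
  [1,0,0,0.158,0],
  [1,0,0,0.158,0],
])

```text
clock: 4.7
position: [0.5551, -0.3337, 0.1471]
ee_rot: [3.122, 0.335, 0.003]
wrist_force: [-1.1, -0.4, 0.6]
opening: -0.003
grip_force: 0.0
```

```bash
python3 -c "
from h import *
where()"
```

```text
t 4.7 board mm [45.2 11.3] tipz 74.5 yaw-err 0.0002 tilt -1.0 F [-1.1 -0.4  0.6] tz [-0.03 -0.02 -0.02] open -0.0
```

Emit:
send_rows([
  [1,0,-0.015,0.003,0],
  [1,0,-0.03,0.003,0],
  [1,-0.003,-0.042,0.003,0],
  [1,-0.005,-0.053,0.003,0],
  [1,-0.002,-0.064,0.003,0],
  [1,0.002,-0.075,0.003,0],
  [1,0.007,-0.084,0.003,0],
  [1,0.007,-0.084,0.003,0],
])

```text
clock: 5.7
position: [0.5433, -0.2478, 0.1424]
ee_rot: [-3.121, -0.337, 0.002]
wrist_force: [0.3, -0.7, 0.4]
opening: 0.004
grip_force: 0.1
```

```bash
python3 -c "
from h import *
where();levers();levers('wrist')"
```

```text
t 5.7 board mm [-41.2  17.9] tipz 69.8 yaw-err 0.002 tilt -1.0 F [ 0.3 -0.7  0.4] tz [-0.03  0.03  0.  ] open 0.0
far 0.6 r 0.074 ang 0.2
bypass 0.87 r 0.069 ang 0.584
near 0.64 r 0.121 ang 1.853
```

Emit:
send_rows([
  [1,0.008,-0.007,0,0],
  [1,0.016,-0.013,0,0],
  [1,0.022,-0.017,0,0],
  [1,0.026,-0.02,0,0],
  [1,0.029,-0.021,0,0],
  [1,0.031,-0.021,0,0],
  [1,0.032,-0.021,0,0],
  [1,0.032,-0.021,0,0],
])

```text
clock: 7.1
position: [0.5701, -0.2217, 0.1427]
ee_rot: [-3.122, -0.335, 0.001]
wrist_force: [-2.9, 0.5, -0.0]
opening: 0.0
grip_force: 1.0
```

```bash
python3 -c "
from h import *
where();levers();levers('wrist')"
```

```text
t 7.1 board mm [-61.1  49.7] tipz 70.1 yaw-err 0.0007 tilt -1.0 F [-2.9  0.5 -0. ] tz [0.23 0.46 0.07] open 0.0
bypass 0.5 r 0.164 ang 0.95
near 0.63 r 0.063 ang 0.114
far 0.72 r 0.069 ang 0.225
bypass 0.76 r 0.071 ang 0.003
```

Nearly at the stop (2.9 N is friction level); creep on until the force rises.

Emit:
send_rows([
  [1,0.0005,0,0,0],
  [1,0.001,0,0,0],
  [1,0.0015,0,0,0],
  [1,0.002,0,0,0],
  [1,0.002,0,0,0],
  [1,0.002,0,0,0],
  [1,0.002,0,0,0],
  [1,0.002,0,0,0],
])

```text
clock: 8.5
position: [0.5724, -0.2218, 0.1429]
ee_rot: [-3.124, -0.335, 0.0]
wrist_force: [-2.3, 1.5, -0.2]
opening: -0.004
grip_force: 1.4
```

```bash
python3 -c "
from h import *
where()"
```

```text
t 8.5 board mm [-60.5  51.8] tipz 70.3 yaw-err 0.0004 tilt -1.0 F [-2.3  1.5 -0.2] tz [ 0.3   0.68 -0.02] open -0.0
```

Emit:
send_rows([
  [1,0.0005,0,0,0],
  [1,0.001,0,0,0],
  [1,0.0015,0,0,0],
  [1,0.002,0,0,0],
  [1,0.0025,0,0,0],
  [1,0.003,0,0,0],
  [1,0.003,0,0,0],
  [1,0.003,0,0,0],
])

```text
clock: 9.5
position: [0.5734, -0.2215, 0.1427]
ee_rot: [3.123, 0.334, -0.006]
wrist_force: [-7.9, -0.0, 2.8]
opening: 0.001
grip_force: 3.9
```

```bash
python3 -c "
from h import *
where();levers('wrist')"
```

```text
t 9.5 board mm [-60.6  53. ] tipz 70.1 yaw-err -0.0002 tilt -1.0 F [-7.9 -0.   2.8] tz [0.04 1.62 0.07] open 0.0
bypass 0.95 r 0.07 ang -0.039
```

Emit:
send_rows([
  [1,0.0005,0,0,0],
  [1,0.001,0,0,0],
  [1,0.0015,0,0,0],
  [1,0.002,0,0,0],
  [1,0.0025,0,0,0],
  [1,0.0025,0,0,0],
  [1,0.0025,0,0,0],
  [1,0.0025,0,0,0],
])

```text
clock: 10.7
position: [0.574, -0.2213, 0.1425]
ee_rot: [3.123, 0.333, -0.013]
wrist_force: [-11.7, -1.2, 4.1]
opening: 0.003
grip_force: 6.2
```

```bash
python3 -c "
from h import *
where()"
```

```text
t 10.7 board mm [-60.7  53.5] tipz 69.9 yaw-err -0.0009 tilt -1.0 F [-11.7  -1.2   4.1] tz [-0.21  2.42 -0.06] open 0.0
```

Emit:
send_rows([
  [1,-0.015,0,0,0],
  [1,-0.03,0,0,0],
  [1,-0.03,0,-0.025,0],
  [1,-0.03,0,-0.05,0],
  [1,-0.05,-0.02,-0.05,0],
  [1,-0.08,-0.05,-0.05,0],
  [1,-0.116,-0.085,-0.05,0],
  [1,-0.116,-0.085,-0.05,0],
])

```text
clock: 11.7
position: [0.442, -0.1603, 0.1925]
ee_rot: [-3.122, -0.336, 0.005]
wrist_force: [0.3, -0.4, 0.7]
opening: -0.001
grip_force: 0.0
```

```bash
python3 -c "
from h import *
where();im=levers('top');im=cv2.resize(im[130:310,220:460],(800,600),interpolation=cv2.INTER_CUBIC);cv2.imwrite('pics/t3.png',im[:,:,::-1])"
```

```text
t 11.7 board mm [-148.2  -62.6] tipz 119.9 yaw-err 0.0012 tilt -1.0 F [ 0.3 -0.4  0.7] tz [-0.02 -0.02  0.04] open -0.0
bypass 0.71 r 0.071 ang -0.056
bypass 0.7 r 0.12 ang 2.585
near 0.66 r 0.065 ang 0.139
far 0.55 r 0.077 ang 0.216
```

View pics/t3.png

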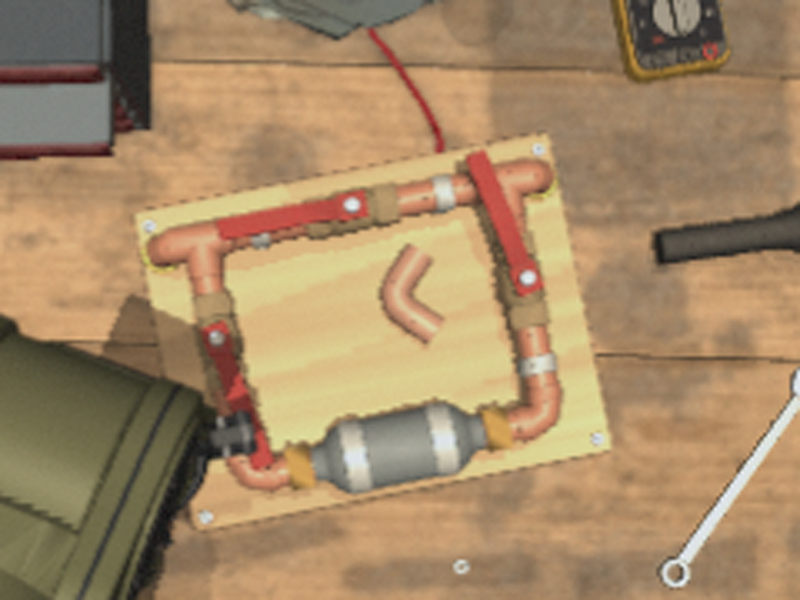

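Emit:
send_rows([
  [1,0,0,0.025,0],
  [1,0,0,0.049,0],
  [1,0,0,0.049,0],
  [1,0,0.013,0.049,0],
  [1,-0.001,0.025,0.049,0],
  [1,-0.001,0.037,0.049,0],
  [1,-0.001,0.048,0.049,0],
  [1,-0.001,0.048,0.049,0],
])

```text
clock: 12.9
position: [0.4558, -0.2106, 0.144]
ee_rot: [3.122, 0.333, -0.0]
wrist_force: [0.8, -0.6, -0.5]
opening: 0.0
grip_force: 0.1
```

```bash
python3 -c "
from h import *
where();levers('wrist');levers()"
```

```text
t 12.9 board mm [-96.1 -59.7] tipz 71.4 yaw-err -0.0008 tilt -1.0 F [ 0.8 -0.6 -0.5] tz [-0.03  0.05 -0.02] open 0.0
near 0.95 r 0.067 ang 0.538
bypass 0.69 r 0.071 ang 0.035
far 0.89 r 0.073 ang 0.177
```

Emit:
send_rows([
  [1,0.002,0.008,0,0],
  [1,0.005,0.016,0,0],
  [1,0.008,0.024,0,0],
  [1,0.013,0.031,0,0],
  [1,0.018,0.037,0,0],
  [1,0.025,0.043,0,0],
  [1,0.032,0.047,0,0],
  [1,0.037,0.05,0,0],
])

```text
clock: 14.3
position: [0.5029, -0.2507, 0.1438]
ee_rot: [3.123, 0.335, -0.0]
wrist_force: [-2.4, 0.6, -1.0]
opening: -0.0
grip_force: 1.3
```

```bash
python3 -c "
from h import *
where();levers('wrist')"
```

```text
t 14.3 board mm [-47.  -22.2] tipz 71.2 yaw-err 0.0004 tilt -1.0 F [-2.4  0.6 -1. ] tz [0.26 0.54 0.01] open -0.0
bypass 0.83 r 0.069 ang -0.032
near 0.74 r 0.07 ang 1.55
```

Emit:
send_rows([
  [1,0.0015,0,0,0],
  [1,0.003,0,0,0],
  [1,0.004,0,0,0],
  [1,0.005,0,0,0],
  [1,0.006,0,0,0],
  [1,0.007,0,0,0],
  [1,0.007,0,0,0],
  [1,0.007,0,0,0],
])

```text
clock: 15.5
position: [0.508, -0.2493, 0.1439]
ee_rot: [3.123, 0.334, -0.005]
wrist_force: [-5.5, -3.9, 2.8]
opening: 0.003
grip_force: 3.3
```

```bash
python3 -c "
from h import *
where();levers('wrist')"
```

```text
t 15.5 board mm [-47.2 -16.9] tipz 71.3 yaw-err -0.0001 tilt -1.0 F [-5.5 -3.9  2.8] tz [-0.88  1.18 -0.05] open 0.0
bypass 0.78 r 0.07 ang -0.034
near 0.98 r 0.07 ang 1.62
```

Emit:
send_rows([
  [1,0.0005,0,0,0],
  [1,0.001,0,0,0],
  [1,0.0015,0,0,0],
  [1,0.002,0,0,0],
  [1,0.0025,0,0,0],
  [1,0.003,0,0,0],
  [1,0.003,0,0,0],
  [1,0.003,0,0,0],
])

```text
clock: 16.7
position: [0.5086, -0.2491, 0.1437]
ee_rot: [3.122, 0.332, -0.012]
wrist_force: [-11.8, -6.1, 6.3]
opening: 0.002
grip_force: 6.1
```

```bash
python3 -c "
from h import *
where()"
```

```text
t 16.7 board mm [-47.3 -16.3] tipz 71.1 yaw-err -0.0012 tilt -1.0 F [-11.8  -6.1   6.3] tz [-1.28  2.16 -0.  ] open 0.0
```

Emit:
send_rows([
  [1,-0.012,0,0,0],
  [1,-0.025,0,0,0],
  [1,-0.025,0,-0.025,0],
  [1,-0.025,0,-0.05,0],
  [1,-0.01,0.04,-0.05,0],
  [1,0.02,0.09,-0.05,0],
  [1,0.05,0.14,-0.05,0],
  [1,0.075,0.192,-0.05,0],
])

```text
clock: 17.7
position: [0.6277, -0.4207, 0.1941]
ee_rot: [-3.123, -0.337, -0.003]
wrist_force: [1.2, -0.6, 0.6]
opening: -0.003
grip_force: 0.0
```

Emit:
send_rows([
  [1,0,0,0,0],
  [1,0,0,0,0],
  [1,0,0,0,0],
  [1,0,0,0,0],
  [1,0,0,0,0],
  [1,0,0,0,0],
  [1,0,0,0,0],
  [1,0,0,0,0],
])

```text
clock: 18.7
position: [0.6261, -0.4199, 0.1939]
ee_rot: [-3.124, -0.335, 0.0]
wrist_force: [0.2, -0.3, -0.1]
opening: -0.002
grip_force: 0.0
```

```bash
python3 -c "
from h import *
where();levers('wrist');levers('top')"
```

```text
t 18.7 board mm [144.5  62.5] tipz 121.3 yaw-err 0.0005 tilt -1.0 F [ 0.2 -0.3 -0.1] tz [ 0.03 -0.02 -0.05] open -0.0
far 0.71 r 0.072 ang 0.201
bypass 0.65 r 0.079 ang 1.523
bypass 0.52 r 0.068 ang 0.013
near 0.88 r 0.063 ang 1.654
near 0.39 r 0.1 ang 1.534
```

Emit:
send_rows([
  [1,0,0,0.025,0],
  [1,-0.001,0,0.05,0],
  [1,-0.002,0,0.05,0],
  [1,-0.002,-0.013,0.05,0],
  [1,-0.002,-0.025,0.05,0],
  [1,-0.002,-0.037,0.05,0],
  [1,-0.002,-0.048,0.05,0],
  [1,-0.002,-0.048,0.05,0],
])

```text
clock: 20.1
position: [0.6143, -0.3725, 0.1449]
ee_rot: [3.123, 0.336, 0.002]
wrist_force: [0.2, -0.3, 1.9]
opening: -0.001
grip_force: 0.7
```

```bash
python3 -c "
from h import *
where();levers('wrist');levers()"
```

```text
t 20.1 board mm [95.7 61. ] tipz 72.3 yaw-err 0.0013 tilt -1.0 F [ 0.2 -0.3  1.9] tz [-0.11 -0.11  0.  ] open -0.0
far 0.97 r 0.072 ang 0.487
bypass 0.73 r 0.07 ang 0.006
near 0.57 r 0.352 ang 1.134
```

Emit:
send_rows([
  [1,-0.002,-0.008,0,0],
  [1,-0.005,-0.016,0,0],
  [1,-0.008,-0.024,0,0],
  [1,-0.013,-0.031,0,0],
  [1,-0.018,-0.037,0,0],
  [1,-0.025,-0.043,0,0],
  [1,-0.032,-0.047,0,0],
  [1,-0.037,-0.05,0,0],
])

```text
clock: 21.5
position: [0.5666, -0.332, 0.1439]
ee_rot: [-3.123, -0.335, 0.0]
wrist_force: [2.3, -1.6, 0.4]
opening: -0.002
grip_force: 1.3
```

```bash
python3 -c "
from h import *
where();levers('wrist')"
```

```text
t 21.5 board mm [46.  22.9] tipz 71.3 yaw-err 0.0005 tilt -1.0 F [ 2.3 -1.6  0.4] tz [-0.3  -0.61  0.01] open -0.0
near 0.91 r 0.069 ang 1.633
```

Emit:
send_rows([
  [1,-0.0015,0,0,0],
  [1,-0.003,0,0,0],
  [1,-0.004,0,0,0],
  [1,-0.005,0,0,0],
  [1,-0.006,0,0,0],
  [1,-0.007,0,0,0],
  [1,-0.007,0,0,0],
  [1,-0.007,0,0,0],
])

```text
clock: 22.7
position: [0.5628, -0.3327, 0.1439]
ee_rot: [-3.121, -0.337, -0.008]
wrist_force: [8.4, 5.4, -2.7]
opening: -0.001
grip_force: 4.6
```

```bash
python3 -c "
from h import *
where();levers('wrist')"
```

```text
t 22.7 board mm [45.9 19.1] tipz 71.3 yaw-err 0.0021 tilt -1.0 F [ 8.4  5.4 -2.7] tz [ 1.08 -1.68 -0.06] open -0.0
near 0.9 r 0.07 ang 1.618
```

Emit:
send_rows([
  [1,-0.0005,0,0,0],
  [1,-0.001,0,0,0],
  [1,-0.0015,0,0,0],
  [1,-0.002,0,0,0],
  [1,-0.0025,0,0,0],
  [1,-0.003,0,0,0],
  [1,-0.003,0,0,0],
  [1,-0.003,0,0,0],
])

```text
clock: 23.9
position: [0.5622, -0.3329, 0.1441]
ee_rot: [-3.12, -0.339, -0.016]
wrist_force: [13.6, 6.9, -6.5]
opening: -0.0
grip_force: 7.4
```

```bash
python3 -c "
from h import *
where()"
```

```text
t 23.9 board mm [45.9 18.4] tipz 71.5 yaw-err 0.0032 tilt -0.9999 F [13.6  6.9 -6.5] tz [ 1.4  -2.85 -0.03] open -0.0
```

Emit:
send_rows([
  [1,0.012,0,0,0],
  [1,0.025,0,0,0],
  [1,0.025,0,-0.03,0],
  [1,0.025,0,-0.07,0],
  [1,0.025,0,-0.11,0],
  [1,0.025,0,-0.14,0],
  [1,0.0,0,-0.16,0],
  [1,-0.04,0,-0.16,0],
])

```text
clock: 24.9
position: [0.5193, -0.344, 0.3059]
ee_rot: [3.12, 0.337, 0.004]
wrist_force: [0.3, -0.9, -0.1]
opening: -0.001
grip_force: 0.0
```

Emit:
send_rows([
  [1,-0.03,0.02,0,0],
  [1,-0.06,0.04,0,0],
  [1,-0.1,0.06,0,0],
  [1,-0.14,0.08,0,0],
  [1,-0.18,0.1,0,0],
  [1,-0.2,0.1,0,0],
  [1,-0.2,0.1,0,0],
  [1,-0.2,0.1,0,0],
])

```text
clock: 25.9
position: [0.3449, -0.4826, 0.304]
ee_rot: [-3.123, -0.337, -0.001]
wrist_force: [0.2, -0.1, -0.2]
opening: 0.003
grip_force: 0.0
```

```bash
python3 -c "
from h import *
where();im=levers('top');im=cv2.resize(im[130:310,220:460],(800,600),interpolation=cv2.INTER_CUBIC);cv2.imwrite('pics/t4.png',im[:,:,::-1])"
```

```text
t 25.9 board mm [ 146.2 -225.7] tipz 231.4 yaw-err 0.0014 tilt -1.0 F [ 0.2 -0.1 -0.2] tz [-0.01 -0.03  0.02] open 0.0
bypass 0.75 r 0.066 ang 0.016
bypass 0.43 r 0.394 ang 0.378
near 0.79 r 0.066 ang 1.563
far 0.77 r 0.068 ang 1.597
```

View pics/t4.png

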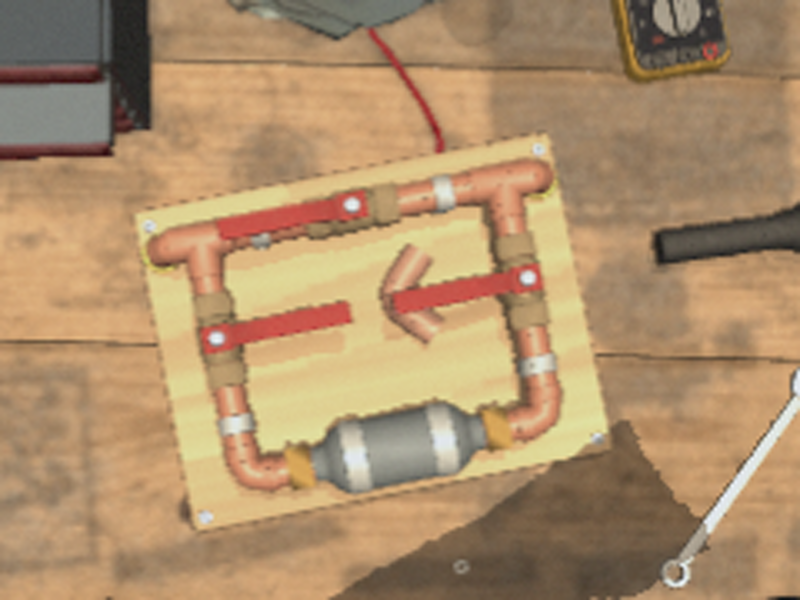

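The top view shows the bypass lever in line with its pipe, (351,204) to (218,230). The near lever, (216,339) to (350,310), and the far lever, (528,278) to (393,302), are square across theirs. The elbow has not moved.

```bash
python3 -c "
from h import *
print(order.hand_in())"
```

```text
the job is handed in; nothing more can be done
None
```

The filter is on bypass and the job is handed in at about 26 s: the bypass valve was opened to its stop first, then the near and far valves shut to theirs, and nothing loose was touched.

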